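# Find the rocking corner of a jig plate and press its shim flat

## Task

The jig plate in the middle of the checking fixture has a bowed shim under one of its four corners, and that corner rocks. Feel for it by pressing gently down on the corners with a fingertip one after another, then press the rocking corner down until its shim lies flat and finish while still holding it flat with the fingertip, so that the gap at the opposite corner can be gauged. Only press, never lift or shift the plate, and leave the gauges and tools around it alone.

Things in the scene. Friction and masses are not known exactly. Their poses are not given: they have to be found in the camera images.
- plate: jig plate: aluminium, 180 (x) by 260 (y) by 15 mm, about 2.1 kg, lying loose and level. Origin: centre of its underside (50 mm above the work surface), z up. Its middle carries a clamped white trim part and two toggle clamps, up to 56 mm above its top face, within a 94 by 132 mm area and along its x axis (13 mm either side, 126 mm out). The corners are bare
- base: fixture base, fixed: dark steel plate 300 (x) by 420 (y) by 20 mm on the work surface, a black carry handle 51 mm high along each short end. Origin: centre of its underside. The jig plate lies centrally over it, same heading, on four steel rest blocks standing on the base, one under each corner, with a 23 by 20 mm brass shim between each block and the plate
- dial_gauge: digital dial gauge lying on the base beside the jig plate: black disc 58 mm across, 20 mm high, with a 40 mm steel stem. Origin: centre of the disc's underside. Leave alone
- pin_gauge: upright steel pin gauge, 25 mm diameter, 60 mm high, on the base in front of the plate. Origin: underside. Leave alone
- feeler_gauge: closed feeler gauge set, 16 by 91 by 11 mm, lying on the base behind the plate. Origin: underside, middle of its straight part. Leave alone
- ring_gauge: steel setting ring, 52 mm diameter, 18 mm high, on the base. Origin: centre of the underside. Leave alone
- thumb_screw: knurled screw standing on its head, 24 mm diameter, 48 mm high, on the base. Origin: underside. Leave alone
- wrench: spanner 170 mm long lying on the table to the left. Origin: underside. Leave alone
- spray_can: can 60 mm diameter, 150 mm high, on the table to the right. Origin: underside. Leave alone
- corner_near_left (a point): pressing point on top of the jig plate's near left corner seen from the robot, over the middle of its shim, 20 mm in from both edges, 65 mm above the work surface when level. Flat shim: gives under 1.5 mm. Bowed shim (one corner, which one varies): starts to give at about 5 N, is flat and firm about 4.5 mm lower at 9 to 10 N; the opposite corner rises; springs back when let go
- corner_near_right (a point): pressing point on top of the jig plate's near right corner seen from the robot, over the middle of its shim, 20 mm in from both edges, 65 mm above the work surface when level. Flat shim: gives under 1.5 mm. Bowed shim (one corner, which one varies): starts to give at about 5 N, is flat and firm about 4.5 mm lower at 9 to 10 N; the opposite corner rises; springs back when let go
- corner_far_right (a point): pressing point on top of the jig plate's far right corner seen from the robot, over the middle of its shim, 20 mm in from both edges, 65 mm above the work surface when level. Flat shim: gives under 1.5 mm. Bowed shim (one corner, which one varies): starts to give at about 5 N, is flat and firm about 4.5 mm lower at 9 to 10 N; the opposite corner rises; springs back when let go
- corner_far_left (a point): pressing point on top of the jig plate's far left corner seen from the robot, over the middle of its shim, 20 mm in from both edges, 65 mm above the work surface when level. Flat shim: gives under 1.5 mm. Bowed shim (one corner, which one varies): starts to give at about 5 N, is flat and firm about 4.5 mm lower at 9 to 10 N; the opposite corner rises; springs back when let go

How it is judged (in metres and radians):
On the way:
1. a fingertip makes the rocking corner give (it dips by 1.5 mm or more) (((height (world z) of corner_near_left below 0.0635 m and horizontal distance between the grasp point and corner_near_left below 0.055 m) or (height (world z) of corner_near_right below 0.0635 m and horizontal distance between the grasp point and corner_near_right below 0.055 m) or (height (world z) of corner_far_right below 0.0635 m and horizontal distance between the grasp point and corner_far_right below 0.055 m) or (height (world z) of corner_far_left below 0.0635 m and horizontal distance between the grasp point and corner_far_left below 0.055 m))), for 0.05 s.
At the end, for the whole second after the job is handed in: The rocking corner is held down by the fingers (more than 4 N), 3.9 mm or more below its level height (flat is about 4.5 mm), with the gripper over that corner (grasp point within 55 mm of its pressing point), the plate at rest and within 10 mm of where it lay (((height (world z) of corner_near_left below 0.0611 m and horizontal distance between the grasp point and corner_near_left below 0.055 m) or (height (world z) of corner_near_right below 0.0611 m and horizontal distance between the grasp point and corner_near_right below 0.055 m) or (height (world z) of corner_far_right below 0.0611 m and horizontal distance between the grasp point and corner_far_right below 0.055 m) or (height (world z) of corner_far_left below 0.0611 m and horizontal distance between the grasp point and corner_far_left below 0.055 m)) and contact force between the fingers and plate above 4 N and linear speed of plate below 0.01 m/s and distance of plate from where it was at the start of the episode below 0.01 m); the arm keeps its last pose, push and grip.
It fails at once if the plate is pressed roughly (over 45 N) (contact force between the fingers and plate above 45 N).
It fails at once if the plate is lifted or tipped (height (world z) of plate above 0.056 m or angle between plate's own z axis and vertical above 0.07 rad).
It fails at once if the plate is shifted by more than 15 mm (distance of plate from where it was at the start of the episode above 0.015 m).
It fails at once if a gauge or tool is moved by more than 20 mm (distance of any of dial_gauge, pin_gauge, feeler_gauge, ring_gauge, thumb_screw, wrench, spray_can from where it was at the start of the episode above 0.02 m).
It also fails if it takes over 72 s, if anything falls off the work surface, if the arm or the gripper's body presses on something with over 40 N, if the wrist force passes 120 N, or if a joint passes its speed limit or range.

## Robot

A 6-joint arm with a two-finger parallel gripper is mounted at the origin on the work surface. World frame = base frame: x ahead of the robot, y to its left, z up, the work surface at z = 0. Lengths are in mm, angles in rad, forces in N, time in s.
With the tool pointing down it reaches from about 300 to 750 mm from the base axis. Payload 8.5 kg.
Tool frame: the origin (TCP) lies at the very end of the fingers, on their centre line; the grasp point (between the pads) lies 19 mm behind it (env.grip_depth is the z of the grasp point in the tool frame, in mm); z points along the fingers, y is the line along which they close (so a half turn about z gives the same grasp; the last joint's range is limited). The gripper opens to 85 mm and grips with 20 to 120 N. Pads are 22 mm wide; open, the fingers measure 114 mm over their backs; the gripper's body (76 mm by 85 mm) begins 54 mm behind the grasp point. The pads swing forward as they close: fully open they stand 13 mm farther back than shut.
Start: joints at [-1.455, 0.381, 1.297, -0, 1.464, -0.215], TCP at [178.634, -520.164, 231.322] pointing down, gripper open.
Joint ranges: [-3.11, 3.11], [-0.89, 2.33], [0.22, 2.48], [-1.42, 4.56], [0.17, 2.85], [-2.88, 2.88]. Speed limits (rad/s): [2.39, 2.39, 3.14, 3.14, 3.14, 3.14].

## Interface

Orientations are given as a rotation vector (axis times angle).
In Python, from bench import env gives the robot as it stands.
- The arm moves only by the shell command python3 -m inch 'ROWS' [OPENING] [FORCE]. ROWS is JSON, a list of rows, each an object with "travel": the shift along the world's x, y, z in units of 50 mm (1.0 is 50 mm), a list of three; "yaw": the turn about the world's z in units of 1.5 rad (1.0 is 1.5 rad). A call has 1 to 20 rows; each row shifts and turns the commanded pose from where the row before left it; what a row does not reach is not made up. A row lasts 1/8 s, in which the tool goes at most 62.5 mm and 10.7 degrees, less where a joint would pass 70% of its speed; a pose out of reach is approached as far as the arm can. A call with a number of a shift or a turn outside -1 to 1 is refused whole. A call with a gripper value outside its range is refused whole. OPENING is the closure, from 0 (fully open) to 1 (shut), set as the call begins (- or left out, the last holds). The fingers move at their own pace and stop on an object; FORCE is the grip in N (left out, the last holds). Time passes only in rows, so rows that do not move let the fingers close. It gives the time, the measured TCP pose, the force, the opening and the grip force at its end, in the units of the state.
- env.get_obs(): the state, without advancing time (a new reading comes with each control period).
- env.grab_frame(name): name is "side" or "top"; returns a dict with "frame" (480x640x3 uint8, red, green, blue), "z_map" (480x640 float32, mm along the optical axis (not along the pixel's ray), 0 where there is no reading), "vertical_fov" (degrees; the focal length in pixels is half the picture's height over the tangent of half this angle, whatever the lens; pixels are square), "cx", "cy" (the principal point, pixels), "pose" (4x4, takes a point from camera to world coordinates). Camera axes: x right, y up, looking along -z (the intrinsics and any distortion apply to the point x, -y, -z); pixel columns grow to the right and rows downward; lengths in mm; the calibration is good to about 2 mm. A picture is of the moment at which its call begins.
- env.hand_in(): hands the job in; it is judged then, once.
The state is a dict: "clock": time; "joints": joint angles; "joint_velocities": joint speeds; "joint_efforts": joint torques, N m; "tool_pos": TCP position; "tool_rot": TCP orientation; "contact_force": force on the tool from outside, world axes, zero at the start; "wrist_torque": the same for the moment, N m; "width": finger opening in mm; "gripper_force": force on a finger pad.
Only numpy, scipy, OpenCV 4.12 (cv2) and the standard library are available. Lean on these libraries where they do the work, as an engineer would, in place of code of your own. Each camera call takes 0.05 s, during which the arm holds its last target. There are 200 camera calls.

## Working session

There is one attempt and no reset: what is moved stays moved. The work goes in short steps, Python scripts to look and compute and a shell command to move; the robot and the scene stay as the last step left them, time stands still between calls to the robot, and variables do not carry over. Pictures are saved under pics/ and viewed, at most 10 in all, crops included, and the job is handed in when it is done.

```bash
mkdir -p pics
python3 - <<'E'
from bench import env
import cv2,numpy as np
for n in("top","side"):
    f=env.grab_frame(n); cv2.imwrite(f"pics/{n}0.png",f["frame"][:,:,::-1]); np.savez(f"pics/{n}0.npz",**f)
    print(n,f["vertical_fov"],f["cx"],f["cy"],f["pose"].round(3).tolist(),[k for k in f])
print(env.get_obs())
E
```

```text
top 44.444928646792235 308.0203532172913 233.88670466133976 [[-0.017, 0.978, -0.208, 310.143], [-1.0, -0.017, 0.005, 10.952], [0.001, 0.208, 0.978, 1327.206], [0.0, 0.0, 0.0, 1.0]] ['frame', 'z_map', 'vertical_fov', 'cx', 'cy', 'pose']
side 49.38492457908664 307.8104105951045 239.14446395377757 [[-0.939, 0.237, -0.251, 219.134], [-0.345, -0.627, 0.699, 966.752], [0.008, 0.742, 0.67, 1029.004], [0.0, 0.0, 0.0, 1.0]] ['frame', 'z_map', 'vertical_fov', 'cx', 'cy', 'pose']
{'clock': 0.1, 'joints': array([-1.45529610e+00,  3.81124338e-01,  1.29814546e+00, -1.18595707e-05,
        1.46362907e+00, -2.15272193e-01]), 'joint_velocities': array([ 0.00040344, -0.00260375, -0.00169489,  0.0012368 ,  0.00090063,
        0.00181887]), 'joint_efforts': array([ 4.08536274e-03, -4.49218512e+01, -2.31656992e+01, -1.76597423e-04,
        3.64377549e-03, -5.84517927e-07]), 'tool_pos': array([ 178.60372804, -519.91413752,  230.78915439]), 'tool_rot': array([-3.09743744e+00, -5.16997811e-01, -8.37810578e-05]), 'contact_force': array([-0.32266716,  0.16168037, -0.42216562]), 'wrist_torque': array([0.00096741, 0.0438899 , 0.03520308]), 'gripper_force': 0.0, 'width': 85.62828053460105}
```

View pics/top0.png

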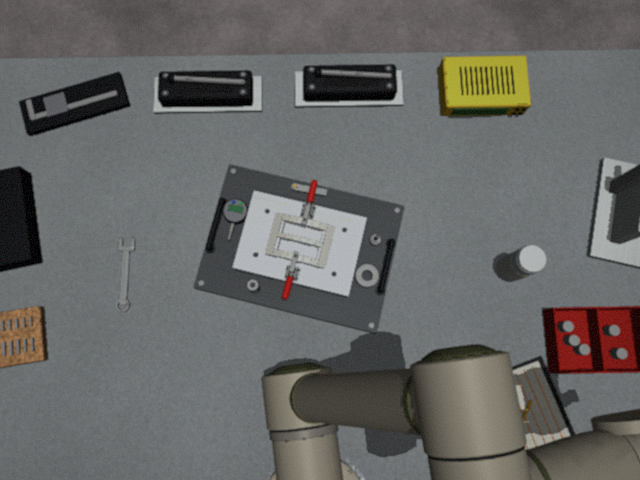

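View pics/side0.png

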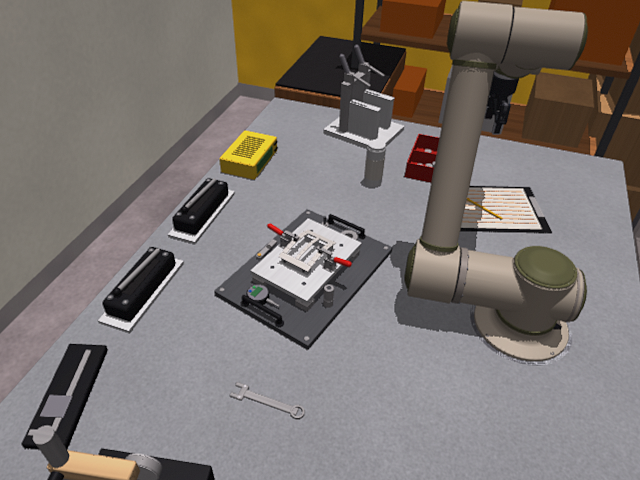

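The plate's white top shows in the top view with corners near (251,191), (368,215), (351,296), (233,268), and it is yawed. I'll take a crop to read the corners more exactly.

Run:
```python
import cv2,numpy as np
f=cv2.imread("pics/top0.png")[155:335,185:415]
cv2.imwrite("pics/crop1.png",cv2.resize(f,None,fx=3.3,fy=3.3,interpolation=cv2.INTER_CUBIC))
```

```text
(no output)
```

View pics/crop1.png

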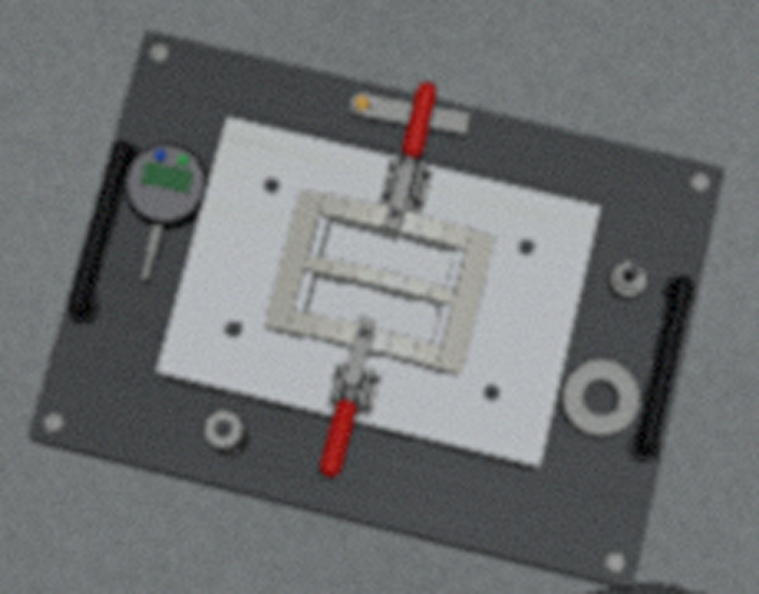

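The crop shows the plate's top corners at crop pixels far left (227,118), far right (600,206), near right (541,467) and near left (157,374). The pin gauge is at (225,430) near the near-left corner, and the ring is right of the right edge.

```bash
cat > h.py <<'E'
import numpy as np
from scipy.spatial.transform import Rotation as R
def ray(f,u,v,z):
    fl=240/np.tan(np.radians(float(f["vertical_fov"]))/2); P=f["pose"]
    d=P[:3,:3]@np.array([(u-f["cx"])/fl,-(v-f["cy"])/fl,-1]); o=P[:3,3]
    return o+d*(z-o[2])/d[2]
E
python3 - <<'E'
from h import *
f=dict(np.load("pics/top0.npz"))
C=np.array([[227,118],[600,206],[541,467],[157,374]])/3.3+[185,155]-.35
W=np.array([ray(f,u,v,65)[:2] for u,v in C]); print(W.round(1), [np.linalg.norm(W[i]-W[i-1]).round(1) for i in range(4)])
M=np.array([[90,130],[90,-130],[-90,-130],[-90,130]])
c=W.mean(0); H=M.T@(W-c); a=np.arctan2(H[0,1]-H[1,0],H[0,0]+H[1,1]);print("c",c,"yaw",a)
Rm=np.array([[np.cos(a),-np.sin(a)],[np.sin(a),np.cos(a)]])
print("fit",(M@Rm.T+c-W).round(1))
for n,m in zip(["FL","FR","NR","NL"],M): print(n,(Rm@(m-20*np.sign(m))+c).round(1))
for u,v in C:
    # depth check just inside
    p=np.array([u,v])+(C.mean(0)-[u,v])*.12; i=p.round().astype(int); z=float(f["z_map"][i[1],i[0]])
    fl=240/np.tan(np.radians(float(f["vertical_fov"]))/2)
    print((f["pose"]@[(i[0]-f["cx"])/fl*z,-(i[1]-f["cy"])/fl*z,-z,1]).round(1))
from bench import env
o=env.get_obs();print(R.from_rotvec(o["tool_rot"]).as_matrix().round(3), env.grip_depth)
E
```

```text
[[ 679.8  124.7]
 [ 614.3 -125.2]
 [ 440.3  -80.1]
 [ 505.7  170.4]] [np.float64(180.0), np.float64(258.3), np.float64(179.8), np.float64(258.9)]
c [560.01237803  22.43846663] yaw -0.25547318702509436
fit [[ 0.2  0.8]
 [-0.1 -0.9]
 [-0.2 -0.5]
 [ 0.1  0.6]]
FL [655.5 111.2]
FR [ 599.9 -101.7]
NR [464.5 -66.3]
NL [520.1 146.6]
[664.6 112.4  63.9   1. ]
[ 608.9 -108.8   61.2    1. ]
[453.9 -68.6  63.7   1. ]
[511.7 153.4  66.5   1. ]
[[ 0.946  0.325 -0.   ]
 [ 0.325 -0.946  0.001]
 [ 0.    -0.001 -1.   ]] -18.700000000000003
```

```bash
python3 -m inch '[{"travel":[0.24,0.38,0],"yaw":0},{"travel":[0.47,0.75,0],"yaw":0},{"travel":[0.47,0.75,0],"yaw":0},{"travel":[0.47,0.75,0],"yaw":0},{"travel":[0.47,0.75,0],"yaw":0},{"travel":[0.47,0.75,0],"yaw":0},{"travel":[0.47,0.75,0],"yaw":0},{"travel":[0.47,0.75,0],"yaw":0},{"travel":[0.47,0.75,0],"yaw":0},{"travel":[0.47,0.75,0],"yaw":0},{"travel":[0.47,0.75,0],"yaw":0},{"travel":[0.47,0.75,0],"yaw":0},{"travel":[0.24,0.38,0],"yaw":0},{"travel":[0,0,0],"yaw":0},{"travel":[0,0,0],"yaw":0},{"travel":[0,0,0],"yaw":0}]' 1 20
```

```text
clock: 2.1
tool_pos: [460.8, -70.4, 231.3]
tool_rot: [3.099, 0.515, -0.0]
contact_force: [-0.6, -0.5, 0.2]
width: 0.1
gripper_force: 0.0
```

```bash
python3 -m inch '[{"travel":[0.08,0.08,-0.4],"yaw":0},{"travel":[0,0,-0.7],"yaw":0},{"travel":[0,0,-0.7],"yaw":0},{"travel":[0,0,-0.6],"yaw":0},{"travel":[0,0,-0.4],"yaw":0},{"travel":[0,0,-0.2],"yaw":0},{"travel":[0,0,0],"yaw":0},{"travel":[0,0,0],"yaw":0}]'
```

```text
clock: 3.1
tool_pos: [465.5, -66.0, 82.1]
tool_rot: [3.098, 0.517, 0.002]
contact_force: [-1.0, -0.3, -0.7]
width: -0.1
gripper_force: 0.0
```

```bash
python3 -m inch '[{"travel":[0,0,-0.14],"yaw":0},{"travel":[0,0,-0.12],"yaw":0},{"travel":[0,0,0],"yaw":0},{"travel":[0,0,0],"yaw":0}]'; python3 -m inch '[{"travel":[0,0,-0.02],"yaw":0},{"travel":[0,0,-0.02],"yaw":0},{"travel":[0,0,0],"yaw":0}]';python3 -m inch '[{"travel":[0,0,-0.02],"yaw":0},{"travel":[0,0,-0.02],"yaw":0},{"travel":[0,0,0],"yaw":0}]'
```

```text
clock: 3.6
tool_pos: [465.2, -65.7, 68.3]
tool_rot: [3.099, 0.517, -0.0]
contact_force: [0.1, 0.6, -0.7]
width: -0.1
gripper_force: 0.0
clock: 3.98
tool_pos: [465.1, -65.6, 66.3]
tool_rot: [-3.099, -0.517, 0.0]
contact_force: [0.3, 0.6, -0.5]
width: 0.1
gripper_force: 0.0
clock: 4.35
tool_pos: [465.2, -65.7, 65.0]
tool_rot: [3.098, 0.517, 0.001]
contact_force: [-2.7, 1.0, 9.6]
width: 0.0
gripper_force: 4.8
```

```bash
python3 -m inch '[{"travel":[0,0,-0.01],"yaw":0},{"travel":[0,0,0],"yaw":0},{"travel":[0,0,0],"yaw":0}]'
```

```text
clock: 4.72
tool_pos: [465.2, -65.7, 65.0]
tool_rot: [3.098, 0.517, 0.001]
contact_force: [-4.6, 0.3, 15.9]
width: 0.1
gripper_force: 7.9
```

Near right is firm (16 N at 65.0 mm). Next is near left.

```bash
python3 -m inch '[{"travel":[0,0,0.3],"yaw":0},{"travel":[0,0,0.6],"yaw":0},{"travel":[0,0,0.7],"yaw":0},{"travel":[0.1,0.38,0],"yaw":0},{"travel":[0.18,0.7,0],"yaw":0},{"travel":[0.18,0.7,0],"yaw":0},{"travel":[0.18,0.7,0],"yaw":0},{"travel":[0.18,0.7,0],"yaw":0},{"travel":[0.18,0.7,0],"yaw":0},{"travel":[0.1,0.38,0],"yaw":0},{"travel":[0,0,0],"yaw":0},{"travel":[0,0,-0.5],"yaw":0},{"travel":[0,0,-0.6],"yaw":0},{"travel":[0,0,-0.3],"yaw":0},{"travel":[0,0,0],"yaw":0},{"travel":[0,0,0],"yaw":0}]'
```

```text
clock: 6.72
tool_pos: [520.7, 147.1, 74.8]
tool_rot: [3.099, 0.517, 0.003]
contact_force: [-0.4, -0.4, -0.2]
width: 0.2
gripper_force: 0.0
```

```bash
python3 -m inch '[{"travel":[0,0,-0.08],"yaw":0},{"travel":[0,0,-0.08],"yaw":0},{"travel":[0,0,0],"yaw":0},{"travel":[0,0,0],"yaw":0}]'; python3 -m inch '[{"travel":[0,0,-0.02],"yaw":0},{"travel":[0,0,-0.02],"yaw":0},{"travel":[0,0,0],"yaw":0},{"travel":[0,0,0],"yaw":0}]';python3 -m inch '[{"travel":[0,0,-0.02],"yaw":0},{"travel":[0,0,0],"yaw":0},{"travel":[0,0,0],"yaw":0}]'
```

```text
clock: 7.22
tool_pos: [520.2, 147.4, 65.9]
tool_rot: [3.099, 0.517, 0.0]
contact_force: [0.4, 0.7, -0.1]
width: -0.1
gripper_force: 0.0
clock: 7.72
tool_pos: [520.2, 147.4, 64.1]
tool_rot: [-3.099, -0.517, -0.001]
contact_force: [-0.7, 0.9, 4.9]
width: 0.4
gripper_force: 2.5
clock: 8.1
tool_pos: [520.1, 147.5, 63.1]
tool_rot: [-3.098, -0.517, -0.0]
contact_force: [-1.4, 0.4, 5.6]
width: -0.2
gripper_force: 3.0
```

Near left gives at about 5 N, so that is the rocking corner. I'll press on until it is firm.

```bash
python3 -m inch '[{"travel":[0,0,-0.02],"yaw":0},{"travel":[0,0,0],"yaw":0},{"travel":[0,0,-0.02],"yaw":0},{"travel":[0,0,0],"yaw":0},{"travel":[0,0,0],"yaw":0}]'; python3 -m inch '[{"travel":[0,0,-0.02],"yaw":0},{"travel":[0,0,0],"yaw":0},{"travel":[0,0,0],"yaw":0}]'
```

```text
clock: 8.72
tool_pos: [520.0, 147.6, 61.2]
tool_rot: [-3.098, -0.517, -0.0]
contact_force: [-2.4, 2.4, 7.0]
width: -0.0
gripper_force: 3.8
clock: 9.1
tool_pos: [520.0, 147.6, 60.5]
tool_rot: [-3.098, -0.517, -0.0]
contact_force: [-3.1, 1.9, 10.7]
width: -0.2
gripper_force: 5.1
```

```bash
python3 -m inch '[{"travel":[0,0,-0.01],"yaw":0},{"travel":[0,0,0],"yaw":0},{"travel":[0,0,0],"yaw":0}]'; python3 -m inch '[{"travel":[0,0,-0.01],"yaw":0},{"travel":[0,0,0],"yaw":0},{"travel":[0,0,0],"yaw":0},{"travel":[0,0,0],"yaw":0}]'
```

```text
clock: 9.48
tool_pos: [520.0, 147.6, 60.4]
tool_rot: [-3.098, -0.517, -0.001]
contact_force: [-5.4, 2.2, 13.7]
width: -0.1
gripper_force: 7.1
clock: 9.98
tool_pos: [520.0, 147.6, 60.3]
tool_rot: [-3.098, -0.517, -0.002]
contact_force: [-5.8, 1.3, 17.9]
width: -0.1
gripper_force: 9.2
```

Now it is firm: 60.3 mm at 18 N, about 4.6 mm down. I'll check it holds steady, then hand in.

```bash
python3 -m inch '[{"travel":[0,0,0],"yaw":0},{"travel":[0,0,0],"yaw":0},{"travel":[0,0,0],"yaw":0},{"travel":[0,0,0],"yaw":0}]' && python3 -c "
from bench import env
print(env.hand_in())"
```

```text
clock: 10.48
tool_pos: [520.0, 147.7, 60.3]
tool_rot: [-3.098, -0.518, -0.002]
contact_force: [-6.1, 1.2, 18.8]
width: 0.1
gripper_force: 9.2
the job is handed in; nothing more can be done
None
```

The rocking corner is the near left one; I handed the job in with the fingertip holding it firm at about 19 N, about 4.7 mm below level, after near right felt firm and without pressing the two far corners (the hand-in returned no verdict).

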